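# Eject a drilled corner block and hold it against a vivarium rail for screwing

## Task

The corner block in the drilling jig is drilled: push the jig's spring ejector home so that the block slides out of the open end, take it over to the vivarium base and lay it flat, holes up, on the white floor board between the two pencil marks, up against the inside of the low front rail. Then be my third hand: with your fingers on the block only, not on the rail, press it squarely against the rail with a steady 6 to 15 newtons and finish while still holding it so, because I shall drive the screws through the rail from outside. The rail is freshly glued, so do not ram it, and leave the other things on the ledge where they are.

Things in the scene. Friction and masses are not known exactly. Their poses are not given: they have to be found in the camera images.
- jig: drilling jig fixed to the ledge: aluminium base plate 96 x 200 x 10 mm (y = -90 to +110 mm) with a grey covered channel on it along the jig's y axis, open at the +y end; beyond that end the bare plate carries the block as it comes out. Origin: under the plate, below the middle of the block as it starts; z up. At the -y end: end block, spring barrel to y = -90 mm, ejector rod and knob
- jig_exit (a point): middle of the channel's open end, on the base plate's top (jig x = 0, y = 50 mm, z = 10 mm). The channel is 33 mm wide, its walls 14 mm thick; a steel bush plate over it (top 51 mm above the ledge, drill bushes to 58 mm) reaches to 2 mm short of this end, so the block cannot be gripped until it is pushed out; it must be drawn out level before lifting
- ejector (a joint): travel of the spring ejector: 0 at rest, 0.045 m fully home; it slides along the jig's +y axis and pushes the block the same way. The spring resists with about 3 N at first and 8.5 N fully home and returns the ejector when let go; the block stays where it was pushed to
- ejector_knob (a point): centre of the outer (-y) face of the ejector's red round knob, diameter 36 mm, 10 mm thick, its axis level along the jig's y axis and 26 mm above the ledge; push this face towards the jig's +y. It moves with the ejector; behind the knob (further to -y) the ledge is free
- block: beech corner block 30 x 100 x 30 mm (x, y, z), about 65 g, with two small dark drilled holes in its top. Origin: centre of its underside; y along its length, z up. It starts in the jig's channel, lengthwise, with its +y end at the open end
- floor_board: white-faced chipboard floor of the vivarium, fixed on the ledge, 340 x 260 x 16 mm (x, y, z). Origin: centre of its underside; x along the front rail, y towards the rail, z up
- rail: the vivarium's low front rail of plywood, glued upright on the floor board along its +y edge. Same origin and axes as the floor board: the rail is 340 mm long (x), 16 mm thick (y = 114 to 130 mm) and stands from z = 16 to z = 76 mm. Its inner face, y = 114 mm, is where the block belongs; it does not give way
- marks: two dark pencil lines, 103 mm apart, drawn on the floor board square to the rail and up its inner face. Origin: midway between them at the foot of the rail's inner face, on the floor board's top (16 mm over the ledge); x along the rail, y towards the rail, z up. The middle of the block belongs at x = 0 here and, when it touches the rail, at y = -15 mm
- half_log: bystander: brown ceramic half-log hide, 160 x 115 x 60 mm, origin in the middle at its underside
- dish: bystander: frosted glass dish, diameter 110 mm, 38 mm high, origin under its centre
- spray_bottle: bystander: plastic spray bottle, diameter 75 mm, 221 mm high, origin under its centre
- screw_tray: bystander: yellow screw tray 110 x 150 x 32 mm, outside the rail, origin under its centre
- screwdriver: bystander: screwdriver lying on the ledge to the right of the jig, origin under its middle
- glue: bystander: white glue bottle, diameter 56 mm, 170 mm high, outside the rail, origin under its centre

How it is judged (in metres and radians):
On the way, in this order (a step that is already met when the one before it is completed fails the run):
1. the ejector is pushed home and the block stands out of the jig's open end (value of joint ejector above 0.038 m and y of block in the frame of jig above 0.035 m), for 0.1 s.
2. the block is right out of the jig and lies flat on the floor board (horizontal distance between block and jig above 0.15 m and z of block in the frame of marks between -0.003 and 0.004 m and angle between block's own z axis and vertical below 0.06 rad and contact force between block and floor_board above 0.1 N), for 0.2 s.
3. the block is pressed against the rail with 6 to 15 N for a second (contact force between block and rail between 6 and 15 N), for 1 s.
At the end, for the whole second after the job is handed in: the block lies flat (within 3 degrees, holes up) on the floor board, its long side along the rail within 2.3 degrees and touching it, its middle within 8 mm of the middle of the marks, and the fingers, which touch the block but not the rail, keep it pressed against the rail with 6 to 15 N (all of step 3 and contact force between the fingers and block above 4 N and contact force between each of the fingers, the arm and rail below 0.3 N and x of block in the frame of marks between -0.008 and 0.008 m and y of block in the frame of marks between -0.018 and -0.012 m and z of block in the frame of marks between -0.003 and 0.003 m and angle between block's own z axis and vertical below 0.05 rad and angle between the y axis of block and the x axis of marks, either way round below 0.04 rad and linear speed of block below 0.005 m/s); the arm keeps its last pose, push and grip.
It fails at once if the freshly glued rail is rammed: over 40 N (contact force between any of block, the arm, the fingers and rail above 40 N).
It fails at once if a bystander is moved by more than 30 mm (distance of any of half_log, dish, spray_bottle, screw_tray, screwdriver, glue from where it was at the start of the episode above 0.03 m).
It also fails if it takes over 72 s, if anything falls off the work surface, if the arm or the gripper's body presses on something with over 40 N, if the wrist force passes 120 N, or if a joint passes its speed limit or range.

## Robot

A 7-joint arm with a two-finger parallel gripper is mounted at the origin on the work surface. World frame = base frame: x ahead of the robot, y to its left, z up, the work surface at z = 0. Lengths are in m, angles in degrees, forces in N, time in s.
With the tool pointing down it reaches from about 0.4 to 0.85 m from the base axis. Payload 4.4 kg.
Tool frame: the origin (TCP) lies midway between the tips of the shut fingers; the grasp point (between the pads) lies 19 mm behind it; z points along the fingers, y is the line along which they close (so a half turn about z gives the same grasp; the last joint's range is limited). The gripper opens to 94 mm and grips with 3 to 60 N. Pads are 16 mm wide; open, the fingers measure 119 mm over their backs; the gripper's body (75 mm by 177 mm) begins 78 mm behind the grasp point.
Start: joints at [64.412, 36.005, 2.206, 86.941, -1.547, 57.084, -1.146], TCP at [0.242, -0.603, 0.205] pointing down, gripper open.
Joint ranges: [-175.42, 175.42], [-21.48, 121.26], [-71.46, 75.88], [10.55, 141.38], [-63.04, 243.04], [13.31, 113.54], [-168.57, 168.57]. Speed limits (degrees/s): [147.25, 147.25, 180, 180, 180, 180, 180].

## Interface

Orientations are given as [roll, pitch, yaw] about the fixed x, y, z axes, in that order (R = Rz(yaw) Ry(pitch) Rx(roll)).
In Python, from rig import arm gives the robot as it stands.
- The arm moves only by the shell command python3 -m crank 'ROWS' [FORCE]. ROWS is a JSON object whose one key "rows" holds a list that holds one entry, the list of rows, each a list of 7 numbers: the closure, from 0 (fully open) to 1 (shut), then the shift along the tool's x, y, z in cm, then the turn, a rotation vector about the tool's x, y, z in rad. A call has exactly 5 rows; each row shifts and turns the commanded pose from where the row before left it, along the tool's axes as they then stand; what a row does not reach is not made up. A row lasts 1/10 s, in which the tool goes at most 50 mm and 8.59 degrees, less where a joint would pass 70% of its speed; a pose out of reach is approached as far as the arm can. A call with a gripper value outside its range is refused whole. The fingers move at their own pace and stop on an object; FORCE is the grip in N (left out, the last holds). Time passes only in rows, so rows that do not move let the fingers close, or fill a call up. It gives the time, the measured TCP pose, the force, the opening and the grip force at its end, in the units of the state.
- arm.get_state(): the state, without advancing time (a new reading comes with each control period).
- arm.camera(name): name is "side" or "top"; returns the picture (384x512x3 uint8, red, green, blue); there is no depth.
- arm.get_calibration(name): a dict with "vfov" (degrees; the focal length in pixels is half the picture's height over the tangent of half this angle, whatever the lens; pixels are square), "cx", "cy" (the principal point, pixels), "rvec" (rotation vector, rad) and "tvec" (3), from world to camera coordinates, as OpenCV has them. Camera axes: x right, y down, z forward; pixel columns grow to the right and rows downward; lengths in m; the calibration is good to about 2 mm. A picture is of the moment at which its call begins. get_calibration takes no time and is no camera call.
- arm.hand_in(): hands the job in; it is judged then, once.
Trained networks look in the newest picture that a camera, given by its name, has taken for a name from the list of things; names that differ only in an ending like _2 or _b are one class to them, and where a whole thing is asked for, a point or a joint stands for the part that bears it (a point fixed in the world has none). Each returns a list of dicts, best first, with "p" (0 to 1); they miss things now and then, are a little off and sometimes report something else, mostly with a low value. They report only what shows in the picture. A call takes as long as a camera call.
- arm.regions_of(target, camera): "region" (384x512 bool, what is visible of it) and "centre" ([column, row] in pixels, amid what is visible of it).
The state is a dict: "clock": time; "q": joint angles; "qd": joint speeds; "effort": joint torques, N m; "tcp_pos": TCP position; "tool_rot": TCP orientation; "wrist_force": force on the tool from outside, world axes, zero at the start; "moment": the same for the moment, N m; "finger_gap": opening from 0.0 (shut) to 1.0 (fully open); "grasp_force": force on a finger pad.
Only numpy, scipy, OpenCV 4.12 (cv2) and the standard library are available. Lean on these libraries where they do the work, as an engineer would, in place of code of your own. Each camera call takes 0.05 s, during which the arm holds its last target. There are 200 camera calls.

## Working session

There is one attempt and no reset: what is moved stays moved. The work goes in short steps, Python scripts to look and compute and a shell command to move; the robot and the scene stay as the last step left them, time stands still between calls to the robot, and variables do not carry over. Pictures are saved under pics/ and viewed, at most 10 in all, crops included, and the job is handed in when it is done.

```bash
ls; mkdir -p pics; python3 - <<'E'
from rig import arm
import cv2
for n in("top","side"):
    im=arm.camera(n); cv2.imwrite(f"pics/{n}0.png",im[:,:,::-1])
    print(n,arm.get_calibration(n))
print(arm.get_state())
E
```

```text
pics
top {'vfov': 45.87279785076867, 'cx': 251.51948337815028, 'cy': 190.73218289121223, 'rvec': array([ 2.17118702, -2.11089809,  0.17301096]), 'tvec': array([0.01108419, 0.59480768, 1.24677268])}
side {'vfov': 48.26561281889306, 'cx': 256.61721023341084, 'cy': 188.78717876287615, 'rvec': array([ 0.07737881, -2.92288092,  1.13884859]), 'tvec': array([0.5866833 , 0.04381644, 1.55686135])}
{'clock': 0.1, 'q': array([64.41085677, 36.05270952,  2.20264965, 86.98655056, -1.54754629,
       57.0845519 , -1.14582628]), 'qd': array([ 0.0030686 , -0.11596227, -0.09687564, -0.18052013, -0.2099632 ,
        0.08527068, -0.05414142]), 'effort': array([ 3.12728480e-03, -5.50789368e+01,  1.14734765e+00, -1.87116158e+01,
       -5.21936291e-02,  1.92384497e-02,  4.25592532e-05]), 'tcp_pos': array([ 0.2414118 , -0.60289375,  0.20467707]), 'tool_rot': array([-1.79905850e+02,  3.04001183e-04,  2.18190105e+01]), 'wrist_force': array([ 0.27597353,  0.4702492 , -0.21686118]), 'moment': array([-0.01757767, -0.01074521,  0.03676707]), 'grasp_force': 0.0, 'finger_gap': 1.0024082445300895}
```

View pics/top0.png

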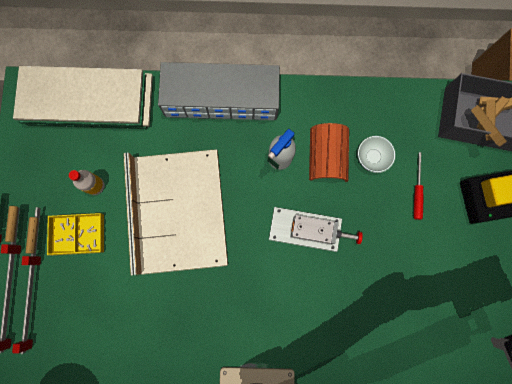

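View pics/side0.png

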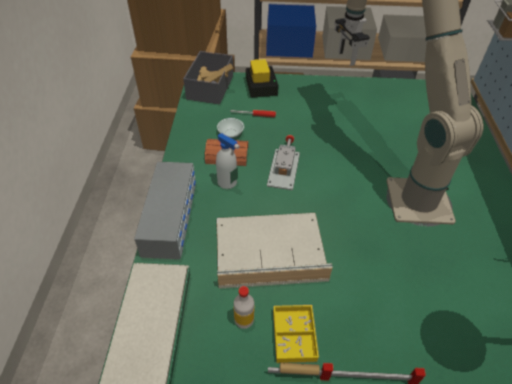

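```bash
cat > h.py <<'E'
import numpy as np,cv2
from rig import arm
def cal(n):
    c=arm.get_calibration(n); f=192/np.tan(np.radians(c['vfov']/2))
    return np.array([[f,0,c['cx']],[0,f,c['cy']],[0,0,1]]),cv2.Rodrigues(c['rvec'])[0],c['tvec']
def un(n,uv,z):
    K,R,t=cal(n); o=-R.T@t; d=(np.linalg.inv(K)@np.c_[np.atleast_2d(uv),np.ones(len(np.atleast_2d(uv)))].T).T@R
    return o+d*((z-o[2])/d[:,2])[:,None]
def pr(n,P):
    K,R,t=cal(n); return cv2.projectPoints(np.atleast_2d(P).astype(float),cv2.Rodrigues(R)[0],t,K,None)[0][:,0]
E
python3 - <<'E'
import cv2
from h import *
im=cv2.imread("pics/top0.png")
a=cv2.resize(im[195:265,260:375],None,fx=6.5,fy=6.5,interpolation=cv2.INTER_CUBIC)
b=cv2.resize(im[145:280,110:240],None,fx=4.4,fy=4.4,interpolation=cv2.INTER_CUBIC)
cv2.imwrite("pics/ja.png",a);cv2.imwrite("pics/rb.png",b)
for t,n in(("jig","top"),("floor_board","top"),("ejector_knob","top"),("ejector_knob","side"),("rail","top"),("marks","top")):
    for r in arm.regions_of(t,n)[:1]:
        m=r['region'].astype(np.uint8); print(t,n,r['p'],r['centre'],m.sum(),cv2.boxPoints(cv2.minAreaRect(cv2.findNonZero(m))).tolist())
print(cal("top")[0], -cal("top")[1].T@cal("top")[2],-cal("side")[1].T@cal("side")[2])
E
```

```text
jig top 0.84 [306.2, 230.1] 2378 [[268.5260009765625, 240.08091735839844], [273.76300048828125, 206.0404510498047], [364.61273193359375, 220.01731872558594], [359.375732421875, 254.0577850341797]]
floor_board top 0.64 [173.4, 211.4] 11031 [[123.1827621459961, 153.1068878173828], [220.25863647460938, 147.3965606689453], [227.38275146484375, 268.50689697265625], [130.306884765625, 274.21722412109375]]
ejector_knob top 0.19 [77.4, 233.7] 2238 [[45.07232666015625, 214.44638061523438], [103.17706298828125, 211.5411376953125], [105.18205261230469, 251.64089965820312], [47.07731628417969, 254.546142578125]]
ejector_knob side 0.28 [247.6, 309.2] 710 [[234.0, 285.0], [254.0, 285.0], [254.0, 327.0], [234.0, 327.0]]
rail top 0.65 [131.0, 214.5] 1344 [[122.56810760498047, 152.08949279785156], [134.5214080810547, 151.34242248535156], [142.1556396484375, 273.49029541015625], [130.2023468017578, 274.23736572265625]]
[[453.72332026   0.         251.51948338]
 [  0.         453.72332026 190.73218289]
 [  0.           0.           1.        ]] [0.3914747  0.02998943 1.32446569] [0.55464598 1.04804049 1.16786704]
```

View pics/ja.png

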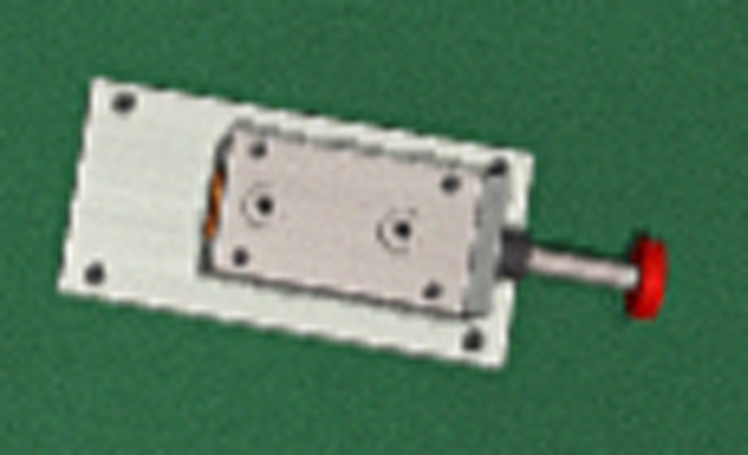

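View pics/rb.png

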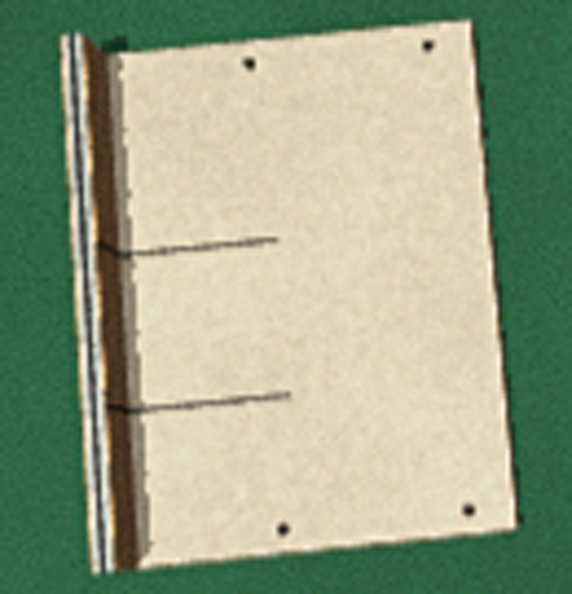

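```bash
cat > fit.py <<'E'
from h import *
from scipy.optimize import least_squares
def fit(n,obj,uv,x0):
    obj=np.array(obj)/1e3
    def W(p,o=obj): c,s=np.cos(p[2]),np.sin(p[2]); return np.c_[c*o[:,0]-s*o[:,1]+p[0],s*o[:,0]+c*o[:,1]+p[1],o[:,2]]
    r=least_squares(lambda p:(pr(n,W(p))-uv).ravel(),x0); return r.x,np.round(r.fun.reshape(-1,2),1).tolist()
E
python3 - <<'E'
from fit import *
cj=lambda a:(np.array(a)+.5)/6.5-.5+[260,195]
cb=lambda a:(np.array(a)+.5)/4.4-.5+[110,145]
p,r=fit("top",[[48,110,10],[48,-90,10],[-48,-90,10],[-48,110,10]],cj([(95,78),(532,153),(503,368),(60,292)]),[.4,-.1,0]); print("jig",p[:2],np.degrees(p[2]),r)
k=un("top",cj([[643,278]]),.026); print("knob",k)
kl=un("top",cj([[650,237],[640,320],[667,240]]),.044);print(kl)
c,s=np.cos(p[2]),np.sin(p[2]); R=np.array([[c,-s],[s,c]]); print("knob in jig",((k[:,:2]-p[:2])@R),((kl[:,:2]-p[:2])@R))
q,r=fit("top",[[170,-130,16],[-170,-130,16],[170,130,76],[170,114,76],[-170,130,76],[-170,114,76]],cb([(470,20),(517,528),(62,35),(80,35),(93,572),(107,572)]),[.4,.2,0]); print("board",q[:2],np.degrees(q[2]),r)
c,s=np.cos(q[2]),np.sin(q[2]); R=np.array([[c,-s],[s,c]])
m=un("top",cb([(124,255),(277,240),(135,411),(290,395)]),.016)
print("marks in board",(m[:,:2]-q[:2])@R)
print("marks origin on rail top", )
m=m[:,:2];ml=(m-q[:2])@R
mx=ml[:,0].mean(); print("marks world",q[:2]+R@[mx,.114], "x",mx)
m2=un("top",cb([(100,244),(108,408)]),.076);print((m2[:,:2]-q[:2])@R)
E
```

```text
jig [ 0.49171284 -0.14098183] -8.096188301464704 [[-0.3, 0.2], [0.3, 0.2], [0.2, -0.1], [-0.2, -0.2]]
knob [[ 0.47160953 -0.28127569  0.026     ]]
[[ 0.48832832 -0.28016783  0.044     ]
 [ 0.45236522 -0.27549454  0.044     ]
 [ 0.48723487 -0.28754245  0.044     ]]
knob in jig [[-0.0001446  -0.14172681]] [[ 0.01625153 -0.1382754 ]
 [-0.02001129 -0.13871356]
 [ 0.01620758 -0.14573051]]
board [0.53542632 0.24299838] 7.2658501794087735 [[-0.2, 0.1], [-0.5, 0.4], [-0.9, 0.2], [0.7, -0.4], [-1.0, 0.2], [1.7, -0.4]]
marks in board [[ 0.03373687  0.1104949 ]
 [ 0.03381023  0.00940859]
 [-0.06939474  0.10951784]
 [-0.06897009  0.00831357]]
marks origin on rail top
marks world [0.50344609 0.35384382] x -0.017704432544582895
[[ 0.0328706   0.1111817 ]
 [-0.07048472  0.1122179 ]]
```

```bash
cat >> h.py <<'E'
J=np.array([.4917,-.1410]);JY=np.radians(-8.1);B=np.array([.5034,.3538]);BY=np.radians(7.27)
def loc(o,a,x,y): c,s=np.cos(a),np.sin(a); return o+np.array([[c,-s],[s,c]])@[x,y]
def go(x,y,z,yaw):
    "tool-frame shift (cm) after turning rz (rad) to yaw"
    s=arm.get_state(); d=np.array([x,y,z])-s['tcp_pos']; a=np.radians(yaw); c,n=np.cos(a),np.sin(a)
    e=(s['tool_rot'][2]-yaw+180)%360-180
    print("shift cm",np.round(100*np.array([c*d[0]+n*d[1],n*d[0]-c*d[1],-d[2]]),2),"rz",round(np.radians(e),4),"rot",s['tool_rot'].round(2),"tcp",s['tcp_pos'].round(4),"F",s['wrist_force'].round(2),"gap",round(s['finger_gap'],3),"t",s['clock'])
E
python3 -m crank '{"rows":[[[1,0,0,0,0,0,-0.131],[1,0,0,0,0,0,-0.131],[1,0,0,0,0,0,-0.131],[1,0,0,0,0,0,-0.131],[1,0,0,0,0,0,-0.131]]]}' 20
python3 -m crank '{"rows":[[[1,0,0,0,0,0,-0.131],[1,0,0,0,0,0,-0.131],[1,0,0,0,0,0,-0.131],[1,0,0,0,0,0,0],[1,0,0,0,0,0,0]]]}'
python3 - <<'E'
from h import *
go(*loc(J,JY,0,-.178),.1,81.9)
print(un("top",[[92,190],[85,180],[283,155],[283,140],[290,135]],.1),un("side",[[227,180],[244,320],[275,310]],.02))
E
```

```text
clock: 0.9
tcp_pos: [0.2415, -0.6035, 0.2055]
tool_rot: [-180.0, 0.0, 59.7]
wrist_force: [-0.3, 0.3, -0.7]
finger_gap: 0.612
grasp_force: 0.0
clock: 1.4
tcp_pos: [0.2414, -0.6035, 0.2054]
tool_rot: [180.0, -0.0, 81.7]
wrist_force: [0.7, 1.1, 0.3]
finger_gap: 0.181
grasp_force: 0.0
shift cm [31.51 18.26 10.54] rz -0.004 rot [ 1.7999e+02 -1.0000e-02  8.1670e+01] tcp [ 0.2414 -0.6035  0.2054] F [0.68 1.1  0.29] gap 0.181 t 1.4
[[ 0.5753844   0.46285578  0.1       ]
 [ 0.60249741  0.48425235  0.1       ]
 [ 0.68843253 -0.05642487  0.1       ]
 [ 0.73123174 -0.0557056   0.1       ]
 [ 0.74617438 -0.07498249  0.1       ]] [[ 0.69947784 -0.04300912  0.02      ]
 [ 0.59978856  0.50145115  0.02      ]
 [ 0.51245431  0.46605687  0.02      ]]
```

```bash

python3 -m crank '{"rows":[[[1,3.15,1.83,1,0,0,0],[1,3.15,1.83,1,0,0,0],[1,3.15,1.83,1,0,0,0],[1,3.15,1.83,1,0,0,0],[1,3.15,1.83,1,0,0,0]]]}' >/dev/null
python3 -m crank '{"rows":[[[1,3.15,1.83,1,0,0,0],[1,3.15,1.83,1,0,0,0],[1,3.15,1.83,1,0,0,0],[1,3.15,1.83,1,0,0,0],[1,3.15,1.83,1,0,0,-0.004]]]}' >/dev/null
python3 -m crank '{"rows":[[[1,0,0,0,0,0,0],[1,0,0,0,0,0,0],[1,0,0,0,0,0,0],[1,0,0,0,0,0,0],[1,0,0,0,0,0,0]]]}'
python3 - <<'E'
from h import *
go(*loc(J,JY,0,-.178),.012,81.9)
im=arm.camera("top");cv2.imwrite("pics/t1.png",cv2.resize(im[180:280,260:400,::-1],None,fx=5,fy=5,interpolation=cv2.INTER_CUBIC))
E
```

```text
clock: 2.9
tcp_pos: [0.4666, -0.3189, 0.1058]
tool_rot: [180.0, 0.0, 81.9]
wrist_force: [0.0, 0.5, 0.1]
finger_gap: 0.004
grasp_force: 0.0
shift cm [ 0.17 -0.02  9.38] rz 0.0006 rot [1.7999e+02 4.0000e-02 8.1930e+01] tcp [ 0.4666 -0.3189  0.1058] F [0.04 0.51 0.09] gap 0.004 t 2.9
```

View pics/t1.png

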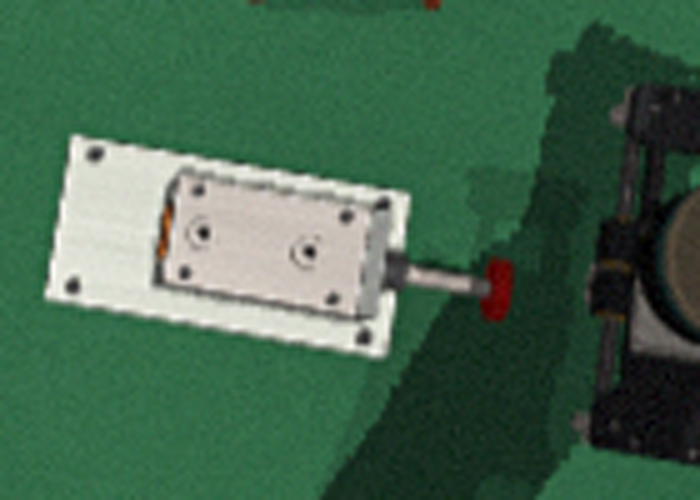

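The picture shows the gripper lined up behind the knob (knob at about pixel (359,238)), clear of everything.

```bash

python3 -m crank '{"rows":[[[1,0,0,2.3,0,0,0],[1,0,0,2.3,0,0,0],[1,0,0,2.3,0,0,0],[1,0,0,2.3,0,0,0],[1,0,0,0,0,0,0]]]}'
python3 -m crank '{"rows":[[[1,0.5,0,0,0,0,0],[1,0.5,0,0,0,0,0],[1,0.5,0,0,0,0,0],[1,0.5,0,0,0,0,0],[1,0,0,0,0,0,0]]]}'
python3 -m crank '{"rows":[[[1,0.4,0,0,0,0,0],[1,0.4,0,0,0,0,0],[1,0.2,0,0,0,0,0],[1,0,0,0,0,0,0],[1,0,0,0,0,0,0]]]}'
python3 - <<'E'
from h import *
go(*loc(J,JY,0,-.154),.012,81.9)
E
```

```text
clock: 3.45
tcp_pos: [0.4651, -0.3168, 0.0111]
tool_rot: [-179.7, -0.1, 82.0]
wrist_force: [-0.5, 0.5, -0.1]
finger_gap: 0.007
grasp_force: 0.0
clock: 3.95
tcp_pos: [0.4708, -0.2967, 0.0142]
tool_rot: [179.9, -0.0, 82.2]
wrist_force: [0.2, 0.2, 0.0]
finger_gap: 0.005
grasp_force: 0.0
clock: 4.45
tcp_pos: [0.4717, -0.2886, 0.0137]
tool_rot: [180.0, 0.0, 82.1]
wrist_force: [0.4, -4.9, 3.2]
finger_gap: 0.007
grasp_force: 2.2
shift cm [-0.51 -0.1   0.17] rz 0.0028 rot [1.7995e+02 5.0000e-02 8.2060e+01] tcp [ 0.4717 -0.2886  0.0137] F [ 0.37 -4.92  3.18] gap 0.007 t 4.45
```

```bash

python3 -m crank '{"rows":[[[1,0.6,0,0,0,0,0],[1,0.6,0,0,0,0,0],[1,0.6,0,0,0,0,0],[1,0.6,0,0,0,0,0],[1,0.6,0,0,0,0,0]]]}'
python3 -m crank '{"rows":[[[1,0.3,0,0,0,0,0],[1,0.3,0,0,0,0,0],[1,0.2,0,0,0,0,0],[1,0,0,0,0,0,0],[1,0,0,0,0,0,0]]]}'
python3 -m crank '{"rows":[[[1,0.2,0,0,0,0,0],[1,0.2,0,0,0,0,0],[1,0,0,0,0,0,0],[1,0,0,0,0,0,0],[1,0,0,0,0,0,0]]]}'
python3 - <<'E'
from h import *
s=arm.get_state()['tcp_pos'];c,n=np.cos(JY),np.sin(JY);print((s[:2]-J)@np.array([[c,-n],[n,c]]),s)
E
```

```text
clock: 4.95
tcp_pos: [0.4759, -0.2601, 0.0137]
tool_rot: [179.9, 0.1, 82.0]
wrist_force: [0.1, -7.6, 2.5]
finger_gap: 0.004
grasp_force: 4.0
clock: 5.45
tcp_pos: [0.477, -0.2527, 0.0137]
tool_rot: [179.9, 0.1, 82.0]
wrist_force: [-0.6, -8.3, 2.8]
finger_gap: 0.005
grasp_force: 4.0
clock: 5.95
tcp_pos: [0.4771, -0.2514, 0.0138]
tool_rot: [179.9, 0.3, 81.9]
wrist_force: [-0.6, -13.2, 1.2]
finger_gap: 0.003
grasp_force: 6.6
[ 0.00112879 -0.11139171] [ 0.4771223  -0.25143948  0.01376343]
```

```bash

python3 -m crank '{"rows":[[[1,-1,0,0,0,0,0],[1,-2,0,0,0,0,0],[1,-2,0,0,0,0,0],[1,-2,0,-1,0,0,0],[1,0,0,-3,0,0,0]]]}'
python3 -m crank '{"rows":[[[0.3,0,0,-4,0,0,0],[0.3,0,0,-4,0,0,0],[0.3,2,0,-2,0,0,0],[0.3,4,0,0,0,0,0],[0.3,4,0,0,0,0,0]]]}'
python3 - <<'E'
from h import *
im=arm.camera("top");cv2.imwrite("pics/t2.png",cv2.resize(im[180:280,240:380,::-1],None,fx=5,fy=5,interpolation=cv2.INTER_CUBIC))
go(*loc(J,JY,0,.076),.08,81.9)
for r in arm.regions_of("block","top")[:2]:
    m=r['region'].astype(np.uint8); b=cv2.boxPoints(cv2.minAreaRect(cv2.findNonZero(m)));print(r['p'],r['centre'],b.tolist())
    w=un("top",b,.04)[:,:2];c,n=np.cos(JY),np.sin(JY);print((w-J)@np.array([[c,-n],[n,c]]))
E
```

```text
clock: 6.45
tcp_pos: [0.4645, -0.3162, 0.0512]
tool_rot: [-179.6, -0.1, 81.9]
wrist_force: [0.4, -0.5, 0.1]
finger_gap: 0.007
grasp_force: 0.0
clock: 6.95
tcp_pos: [0.4813, -0.2144, 0.1538]
tool_rot: [180.0, -0.1, 82.0]
wrist_force: [-0.0, 0.1, 0.2]
finger_gap: 0.394
grasp_force: 0.0
shift cm [1.406e+01 1.000e-02 7.350e+00] rz 0.0126 rot [-179.93   -0.43   82.62] tcp [ 0.4825 -0.205   0.1535] F [-0.22  6.21  0.71] gap 0.437 t 7.0
0.48 [286.1, 224.2] [[276.0599670410156, 228.57997131347656], [277.6399841308594, 217.5199737548828], [294.0199890136719, 219.85997009277344], [292.4399719238281, 230.9199676513672]]
[[-0.01632162  0.09504162]
 [ 0.01542966  0.09563591]
 [ 0.01670495  0.04871987]
 [-0.01503256  0.0483059 ]]
```

View pics/t2.png

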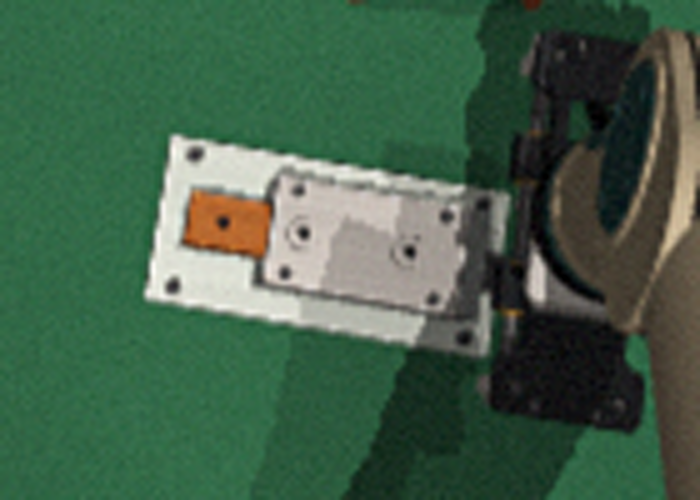

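The picture shows the orange block standing out about 45 mm, its end at crop (187,220), as wanted.

```bash

python3 -m crank '{"rows":[[[0.3,3.5,0,0,0,0,0],[0.3,3.5,0,0,0,0,0],[0.3,3.5,0,2,0,0,0],[0.3,3.3,0,2.5,0,0,0],[0.3,0,0,2.5,0,0,0]]]}'
python3 -m crank '{"rows":[[[0.3,0,0,0,0,0,0],[0.3,0,0,0,0,0,0],[0.3,0,0,0,0,0,0],[0.3,0,0,0,0,0,0],[0.3,0,0,0,0,0,0]]]}'
python3 - <<'E'
from h import *
go(*loc(J,JY,0,.076),.0145,81.9)
E
```

```text
clock: 7.55
tcp_pos: [0.5008, -0.0732, 0.0826]
tool_rot: [-180.0, -0.2, 82.6]
wrist_force: [0.8, -0.4, 0.6]
finger_gap: 0.697
grasp_force: 0.0
clock: 8.05
tcp_pos: [0.5009, -0.0805, 0.0844]
tool_rot: [179.9, 0.0, 82.0]
wrist_force: [0.0, -0.3, 1.0]
finger_gap: 0.697
grasp_force: 0.0
shift cm [ 1.48 -0.06  6.99] rz 0.0021 rot [179.91   0.    82.02] tcp [ 0.5009 -0.0805  0.0844] F [ 0.   -0.29  0.99] gap 0.697 t 8.05
```

```bash

python3 -m crank '{"rows":[[[0.3,0.5,0,1.5,0,0,0],[0.3,0.5,0,1.5,0,0,0],[0.3,0.4,-0.05,1.5,0,0,0],[0.3,0,0,1.5,0,0,0],[0.3,0,0,0.9,0,0,0]]]}'
python3 -m crank '{"rows":[[[0.3,0,0,0,0,0,0],[0.3,0,0,0,0,0,0],[0.9,0,0,0,0,0,0],[0.9,0,0,0,0,0,0],[0.9,0,0,0,0,0,0]]]}' 25
python3 -m crank '{"rows":[[[0.9,0,0,0,0,0,0],[0.9,0,0,0,0,0,0],[0.9,0,0,0,0,0,0],[0.9,0,0,0,0,0,0],[0.9,0,0,0,0,0,0]]]}'
python3 - <<'E'
from h import *
go(*loc(J,JY,0,.076),.0145,81.9)
E
```

```text
clock: 8.55
tcp_pos: [0.5017, -0.066, 0.014]
tool_rot: [-180.0, 0.0, 82.1]
wrist_force: [0.6, -0.3, -0.2]
finger_gap: 0.7
grasp_force: 0.0
clock: 9.05
tcp_pos: [0.5021, -0.066, 0.015]
tool_rot: [179.9, -0.0, 82.1]
wrist_force: [0.3, 0.3, 0.6]
finger_gap: 0.482
grasp_force: 0.0
clock: 9.55
tcp_pos: [0.5019, -0.0659, 0.0147]
tool_rot: [180.0, 0.0, 82.1]
wrist_force: [-0.6, -0.0, 3.0]
finger_gap: 0.318
grasp_force: 25.0
shift cm [0.02 0.05 0.02] rz 0.0034 rot [179.98   0.    82.09] tcp [ 0.5019 -0.0659  0.0147] F [-0.63 -0.03  2.98] gap 0.318 t 9.55
```

```bash

python3 -m crank '{"rows":[[[0.9,1,0,0,0,0,0],[0.9,1.5,0,0,0,0,0],[0.9,1.5,0,0,0,0,0],[0.9,1.5,0,0,0,0,0],[0.9,1.5,0,0,0,0,0]]]}'
python3 -m crank '{"rows":[[[0.9,1,0,0,0,0,0],[0.9,0.5,0,0,0,0,0],[0.9,0,0,-1,0,0,0],[0.9,0,0,-3,0,0,0],[0.9,0,0,-4,0,0,0]]]}'
python3 - <<'E'
from h import *
# tool x = block -y or +y dir; grip offset 31mm ahead of block centre along tool x (yaw 187.3 => tool x = -board x)
tx=-.031
print(loc(B,BY,tx,-.047)); go(*loc(B,BY,tx,-.047),.10,187.27)
E
```

```text
clock: 10.05
tcp_pos: [0.5115, 0.0042, 0.0145]
tool_rot: [180.0, 0.0, 82.1]
wrist_force: [0.2, -1.8, 2.0]
finger_gap: 0.321
grasp_force: 25.0
clock: 10.55
tcp_pos: [0.5118, 0.0179, 0.0944]
tool_rot: [-179.8, 0.0, 82.1]
wrist_force: [0.0, -0.5, -0.7]
finger_gap: 0.319
grasp_force: 25.0
[0.47859684 0.30325494]
shift cm [-0.32 28.73 -0.56] rz -1.8361 rot [-1.7976e+02  5.0000e-02  8.2070e+01] tcp [0.5118 0.0179 0.0944] F [ 0.01 -0.47 -0.74] gap 0.319 t 10.55
```

```bash

python3 -m crank '{"rows":[[[0.9,0,0,-0.5,0,0,-0.131],[0.9,0,0,-0.5,0,0,-0.131],[0.9,0,0,0,0,0,-0.131],[0.9,0,0,0,0,0,-0.131],[0.9,0,0,0,0,0,-0.131]]]}' >/dev/null
python3 -m crank '{"rows":[[[0.9,0,0,0,0,0,-0.131],[0.9,0,0,0,0,0,-0.131],[0.9,0,0,0,0,0,-0.131],[0.9,0,0,0,0,0,-0.131],[0.9,0,0,0,0,0,-0.131]]]}'
python3 -m crank '{"rows":[[[0.9,0,0,0,0,0,-0.131],[0.9,0,0,0,0,0,-0.131],[0.9,0,0,0,0,0,-0.131],[0.9,0,0,0,0,0,-0.131],[0.9,0,2,0,0,0,0]]]}' >/dev/null
python3 -m crank '{"rows":[[[0.9,0,4,0,0,0,0],[0.9,0,4,0,0,0,0],[0.9,0,4,0,0,0,0],[0.9,0,4,0,0,0,0],[0.9,0,4,0,0,0,0]]]}'
python3 -m crank '{"rows":[[[0.9,0,3,0,0,0,0],[0.9,0,1.5,0,0,0,0],[0.9,0,0,0,0,0,0],[0.9,0,0,0,0,0,0],[0.9,0,0,0,0,0,0]]]}'
python3 - <<'E'
from h import *
go(*loc(B,BY,-.031,-.05),.06,187.27)
im=arm.camera("top");cv2.imwrite("pics/t3.png",cv2.resize(im[140:290,100:250,::-1],None,fx=4,fy=4,interpolation=cv2.INTER_CUBIC))
E
```

```text
clock: 11.55
tcp_pos: [0.5133, 0.0175, 0.1049]
tool_rot: [-180.0, 0.0, 157.4]
wrist_force: [0.0, -1.0, -1.1]
finger_gap: 0.319
grasp_force: 24.9
clock: 12.55
tcp_pos: [0.4859, 0.2372, 0.1049]
tool_rot: [-180.0, 0.0, -172.9]
wrist_force: [-0.1, 0.4, -0.5]
finger_gap: 0.318
grasp_force: 24.9
clock: 13.05
tcp_pos: [0.4811, 0.2784, 0.1042]
tool_rot: [-179.9, -0.0, -173.0]
wrist_force: [0.5, -0.1, 0.3]
finger_gap: 0.314
grasp_force: 24.9
shift cm [-0.07  2.19  4.42] rz -0.0047 rot [-1.7987e+02 -3.0000e-02 -1.7300e+02] tcp [0.4811 0.2784 0.1042] F [ 0.49 -0.13  0.31] gap 0.314 t 13.05
```

View pics/t3.png

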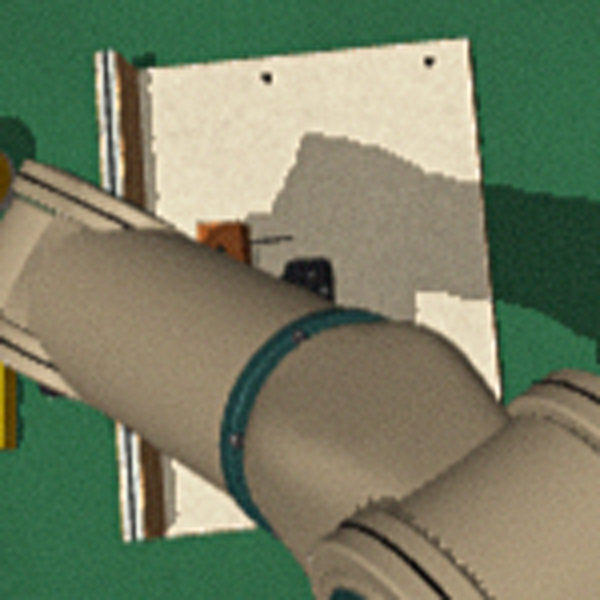

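```bash
python3 - <<'E'
from h import *
im=arm.camera("side");cv2.imwrite("pics/s1.png",cv2.resize(im[150:384,180:380,::-1],None,fx=2.5,fy=2.5,interpolation=cv2.INTER_CUBIC))
E
```

```text
(no output)
```

View pics/s1.png

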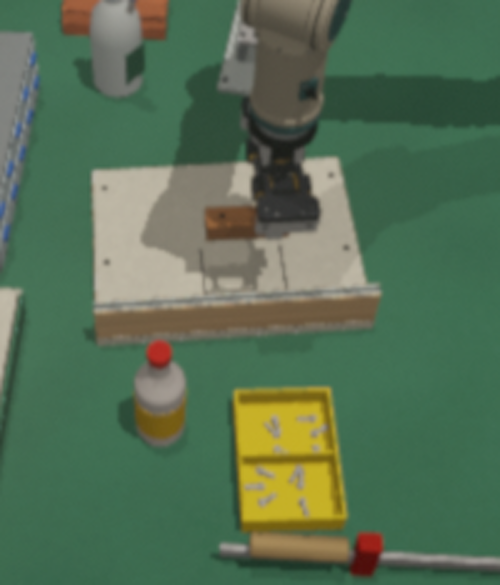

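The side view shows the block held level at crop (230,222), the arm well clear of the glue bottle.

```bash

python3 -m crank '{"rows":[[[0.9,0,1.1,1,0,0,-0.005],[0.9,-0.07,1.1,1,0,0,0],[0.9,0,0,2,0,0,0],[0.9,0,0,2,0,0,0],[0.9,0,0,1.5,0,0,0]]]}'
python3 -m crank '{"rows":[[[0.9,0,0,0.2,0,0,0],[0.9,0,0,0,0,0,0],[0.9,0,0,0,0,0,0],[0.9,0,0,0,0,0,0],[0.9,0,0,0,0,0,0]]]}'
python3 - <<'E'
from h import *
go(*loc(B,BY,-.031,-.05),.0207,187.27)
E
```

```text
clock: 13.65
tcp_pos: [0.4773, 0.3038, 0.0275]
tool_rot: [-180.0, -0.1, -172.5]
wrist_force: [0.5, -0.9, -0.4]
finger_gap: 0.316
grasp_force: 24.9
clock: 14.15
tcp_pos: [0.4788, 0.3034, 0.0282]
tool_rot: [180.0, 0.1, -172.6]
wrist_force: [-0.4, 0.3, -0.3]
finger_gap: 0.321
grasp_force: 24.9
shift cm [ 0.02 -0.31  0.75] rz 0.0031 rot [ 1.7997e+02  7.0000e-02 -1.7255e+02] tcp [0.4788 0.3034 0.0282] F [-0.39  0.27 -0.33] gap 0.321 t 14.15
```

```bash

python3 -m crank '{"rows":[[[0.9,0,-0.3,0.2,0,0,0],[0.9,0,0,0.2,0,0,0],[0.9,0,0,0.2,0,0,0],[0.9,0,0,0,0,0,0],[0.9,0,0,0,0,0,0]]]}'
python3 -m crank '{"rows":[[[0.9,0,0,0.1,0,0,0],[0.9,0,0,0.1,0,0,0],[0.9,0,0,0.05,0,0,0],[0.9,0,0,0,0,0,0],[0.9,0,0,0,0,0,0]]]}'
```

```text
clock: 14.65
tcp_pos: [0.4786, 0.3002, 0.0214]
tool_rot: [180.0, -0.0, -172.5]
wrist_force: [-0.6, -1.4, -0.5]
finger_gap: 0.319
grasp_force: 24.9
clock: 15.15
tcp_pos: [0.4788, 0.3004, 0.0206]
tool_rot: [-180.0, 0.1, -172.5]
wrist_force: [-1.6, -1.8, 13.9]
finger_gap: 0.318
grasp_force: 25.0
```

```bash

python3 -m crank '{"rows":[[[0.9,0,0,-0.15,0,0,0],[0.9,0,0,0,0,0,0],[0.9,0,0,0,0,0,0],[0.54,0,0,0,0,0,0],[0.54,0,0,0,0,0,0]]]}'
python3 -m crank '{"rows":[[[0.54,0,0,0,0,0,0],[0.54,0,0,0,0,0,0],[0.54,0,0,-1,0,0,0],[0.54,0,0,-2,0,0,0],[0.54,0,0,-3,0,0,0]]]}'
python3 -m crank '{"rows":[[[0.4,0,-2,-3,0,0,0],[0.4,0,-4,-1,0,0,0],[0.4,0,-4,0,0,0,0.14],[0.4,0,-3,0,0,0,0.14],[0.4,0,0,0,0,0,0.14]]]}'
python3 -m crank '{"rows":[[[0.4,0,0,0,0,0,0.14],[0.4,0,0,0,0,0,0.14],[0.4,0,0,0,0,0,0.14],[0.4,0,0,0,0,0,0.14],[0.4,0,0,0,0,0,0.14]]]}'
python3 -m crank '{"rows":[[[0.4,0,0,0,0,0,0.14],[0.4,0,0,0,0,0,0.14],[0.4,0,0,0,0,0,0.14],[0.4,0,0,0,0,0,0],[0.4,0,0,0,0,0,0]]]}'
python3 - <<'E'
from h import *
for n in("top","side"):
  im=arm.camera(n);cv2.imwrite(f"pics/{n}4.png",im[:,:,::-1])
  for r in arm.regions_of("block",n)[:2]:
    m=r['region'].astype(np.uint8); b=cv2.boxPoints(cv2.minAreaRect(cv2.findNonZero(m)));print(n,r['p'],r['centre'],m.sum())
    w=un(n,b,.046)[:,:2];c,s=np.cos(BY),np.sin(BY);print(((w-B)@np.array([[c,-s],[s,c]])).round(4).tolist())
go(*loc(B,BY,0,-.12),.12,97.27)
a=cv2.imread("pics/top4.png")[140:290,100:250];b=cv2.imread("pics/side4.png")[200:320,190:340]
cv2.imwrite("pics/c4.png",np.hstack([cv2.resize(a,(400,400),interpolation=cv2.INTER_CUBIC),cv2.resize(b,(400,320),interpolation=cv2.INTER_CUBIC)[:,:].copy() if 0 else cv2.copyMakeBorder(cv2.resize(b,(400,320),interpolation=cv2.INTER_CUBIC),0,80,0,0,cv2.BORDER_CONSTANT)]))
E
```

```text
clock: 15.65
tcp_pos: [0.4786, 0.3001, 0.0202]
tool_rot: [-180.0, -0.0, -172.5]
wrist_force: [0.0, 0.2, 0.1]
finger_gap: 0.441
grasp_force: 0.0
clock: 16.15
tcp_pos: [0.4778, 0.2996, 0.0806]
tool_rot: [-179.9, -0.1, -172.5]
wrist_force: [1.0, 0.6, 0.9]
finger_gap: 0.466
grasp_force: 0.0
clock: 16.65
tcp_pos: [0.4916, 0.165, 0.1208]
tool_rot: [-179.8, 0.0, 162.7]
wrist_force: [0.8, 0.2, -0.0]
finger_gap: 0.597
grasp_force: 0.0
clock: 17.15
tcp_pos: [0.4914, 0.1713, 0.1212]
tool_rot: [180.0, -0.0, 123.0]
wrist_force: [0.2, 0.4, 0.6]
finger_gap: 0.604
grasp_force: 0.0
clock: 17.65
tcp_pos: [0.4914, 0.1714, 0.121]
tool_rot: [180.0, -0.0, 99.4]
wrist_force: [0.4, 0.0, -0.2]
finger_gap: 0.601
grasp_force: 0.0
top 0.4 [155.6, 232.3] 83
[[-0.0242, -0.0256], [-0.0134, -0.043], [-0.0481, -0.065], [-0.0588, -0.0477]]
side 0.81 [278.7, 258.0] 455
[[0.0511, -0.067], [-0.0567, -0.0675], [-0.0523, -0.0171], [0.0528, -0.017]]
shift cm [5.98 3.5  0.06] rz 0.0354 rot [ 1.80e+02 -2.00e-02  9.93e+01] tcp [0.4914 0.171  0.1206] F [-0.16 -0.38  0.4 ] gap 0.598 t 17.85
```

View pics/c4.png

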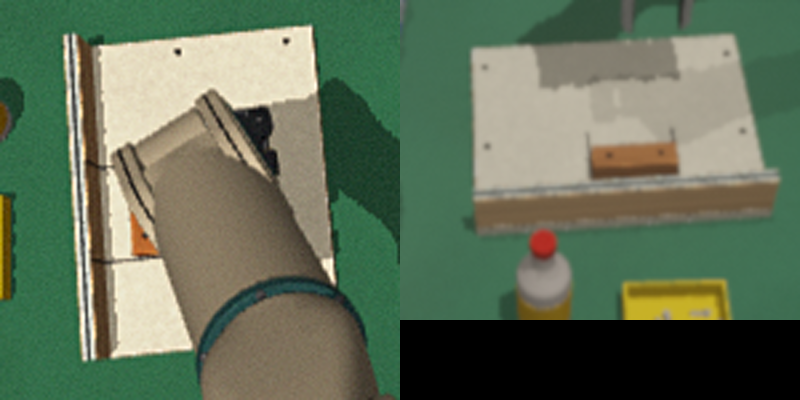

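The block lies flat and nearly parallel to the rail, between the marks (side crop (590–677,158)).

```bash

python3 -m crank '{"rows":[[[0.4,0,0,0,0,0,0.035],[0.4,2,1.2,0,0,0,0],[0.4,2,1.2,0,0,0,0],[0.4,2,1.1,0,0,0,0],[0.4,0.8,0,0,0,0,0]]]}'>/dev/null
python3 -m crank '{"rows":[[[0.4,0,0,0,0,0,0],[0.4,0,0,0,0,0,0],[0.4,0,0,0,0,0,0],[0.4,0,0,0,0,0,0],[0.4,0,0,0,0,0,0]]]}'
python3 - <<'E'
from h import *
go(*loc(B,BY,0,-.11),.022,97.27)
c,s=np.cos(BY),np.sin(BY);M=np.array([[c,-s],[s,c]])
print((un("side",[[260.5,249.5],[291.6,247.6]],.016)[:,:2]-B)@M)
E
```

```text
clock: 18.85
tcp_pos: [0.5176, 0.2421, 0.1206]
tool_rot: [-180.0, 0.0, 97.2]
wrist_force: [0.1, -0.1, 0.4]
finger_gap: 0.602
grasp_force: 0.0
shift cm [0.26 0.01 9.86] rz -0.0019 rot [-1.800e+02  2.000e-02  9.716e+01] tcp [0.5176 0.2421 0.1206] F [ 0.14 -0.09  0.36] gap 0.602 t 18.85
[[ 0.04669403 -0.10463527]
 [-0.05465844 -0.10498906]]
```

```bash

python3 -m crank '{"rows":[[[0.4,0.2,0,2,0,0,0],[0.4,0,0,3,0,0,0],[0.4,0,0,3,0,0,0],[0.4,0,0,1.5,0,0,0],[0.4,0,0,0.3,0,0,0]]]}'
python3 -m crank '{"rows":[[[0.4,0.5,0,0,0,0,0],[0.4,0.5,0,0,0,0,0],[0.4,0.5,0,0,0,0,0],[0.4,0.5,0,0,0,0,0],[0.4,0,0,0,0,0,0]]]}'
python3 -m crank '{"rows":[[[0.4,0.4,0,0,0,0,0],[0.4,0.4,0,0,0,0,0],[0.4,0.4,0,0,0,0,0],[0.4,0.3,0,0,0,0,0],[0.4,0,0,0,0,0,0]]]}'
python3 - <<'E'
from h import *
go(*loc(B,BY,0,-.04),.022,97.27)
E
```

```text
clock: 19.35
tcp_pos: [0.5162, 0.2441, 0.0209]
tool_rot: [-179.8, 0.1, 97.2]
wrist_force: [-0.2, -0.4, 0.6]
finger_gap: 0.598
grasp_force: 0.0
clock: 19.85
tcp_pos: [0.5149, 0.2664, 0.0232]
tool_rot: [179.9, -0.1, 97.3]
wrist_force: [-0.5, 0.2, -0.1]
finger_gap: 0.601
grasp_force: 0.0
clock: 20.35
tcp_pos: [0.5127, 0.2803, 0.0224]
tool_rot: [180.0, -0.0, 97.3]
wrist_force: [-0.1, -1.0, -0.5]
finger_gap: 0.598
grasp_force: 0.0
shift cm [3.41 0.   0.04] rz -0.0001 rot [ 1.800e+02 -2.000e-02  9.726e+01] tcp [0.5127 0.2803 0.0224] F [-0.14 -0.98 -0.53] gap 0.598 t 20.35
```

```bash

python3 -m crank '{"rows":[[[0.4,0.4,0,0,0,0,0],[0.4,0.4,0,0,0,0,0],[0.4,0.4,0,0,0,0,0],[0.4,0.4,0,0,0,0,0],[0.4,0.4,0,0,0,0,0]]]}'
python3 -m crank '{"rows":[[[0.4,0.2,0,0,0,0,0],[0.4,0.2,0,0,0,0,0],[0.4,0.1,0,0,0,0,0],[0.4,0.1,0,0,0,0,0],[0.4,0,0,0,0,0,0]]]}'
python3 -m crank '{"rows":[[[0.4,0.1,0,0,0,0,0],[0.4,0.1,0,0,0,0,0],[0.4,0.1,0,0,0,0,0],[0.4,0,0,0,0,0,0],[0.4,0,0,0,0,0,0]]]}'
python3 - <<'E'
from h import *
go(*loc(B,BY,0,-.04),.022,97.27)
E
```

```text
clock: 20.85
tcp_pos: [0.5103, 0.2999, 0.0225]
tool_rot: [180.0, -0.0, 97.2]
wrist_force: [0.4, -1.1, 0.2]
finger_gap: 0.6
grasp_force: 0.1
clock: 21.35
tcp_pos: [0.5097, 0.3055, 0.0225]
tool_rot: [180.0, -0.0, 97.2]
wrist_force: [0.2, 0.2, 1.0]
finger_gap: 0.603
grasp_force: 0.0
clock: 21.85
tcp_pos: [0.5092, 0.3086, 0.0225]
tool_rot: [180.0, -0.0, 97.2]
wrist_force: [-0.6, -0.4, 0.1]
finger_gap: 0.599
grasp_force: 0.0
shift cm [ 0.56 -0.01  0.05] rz -0.0008 rot [ 1.7999e+02 -1.0000e-02  9.7230e+01] tcp [0.5092 0.3086 0.0225] F [-0.61 -0.41  0.06] gap 0.599 t 21.85
```

```bash

python3 -m crank '{"rows":[[[0.4,0.1,0,0,0,0,0],[0.4,0.1,0,0,0,0,0],[0.4,0,0,0,0,0,0],[0.4,0,0,0,0,0,0],[0.4,0,0,0,0,0,0]]]}'
python3 -m crank '{"rows":[[[0.4,0.1,0,0,0,0,0],[0.4,0.1,0,0,0,0,0],[0.4,0,0,0,0,0,0],[0.4,0,0,0,0,0,0],[0.4,0,0,0,0,0,0]]]}'
```

```text
clock: 22.35
tcp_pos: [0.509, 0.3104, 0.0225]
tool_rot: [180.0, -0.0, 97.2]
wrist_force: [0.0, -0.5, -0.5]
finger_gap: 0.602
grasp_force: 0.0
clock: 22.85
tcp_pos: [0.5087, 0.3124, 0.0225]
tool_rot: [180.0, -0.0, 97.2]
wrist_force: [-0.6, -0.0, -0.3]
finger_gap: 0.601
grasp_force: 0.0
```

```bash
python3 - <<'E'
from h import *
go(*loc(B,BY,0,-.04),.022,97.27)
im=arm.camera("side");cv2.imwrite("pics/s5.png",cv2.resize(im[220:300,220:340,::-1],None,fx=6,fy=6,interpolation=cv2.INTER_CUBIC))
E
```

```text
shift cm [ 0.17 -0.01  0.05] rz -0.0008 rot [ 1.800e+02 -1.000e-02  9.723e+01] tcp [0.5087 0.3124 0.0225] F [-0.56 -0.02 -0.34] gap 0.601 t 22.85
```

View pics/s5.png

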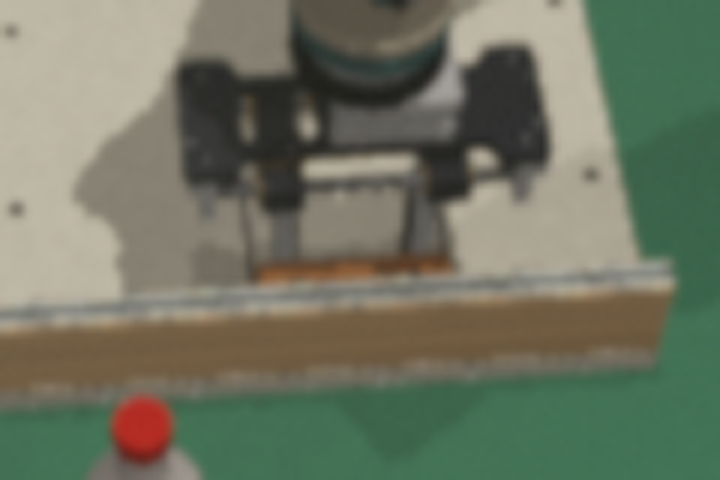

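```bash
python3 - <<'E'
from h import *
c,s=np.cos(BY),np.sin(BY);M=np.array([[c,-s],[s,c]])
f=lambda l:[[220+(a+.5)/6-.5,220+(b+.5)/6-.5] for a,b in l]
print("marks",(un("side",f([(240,185),(253,275),(450,245)]),.016)[:,:2]-B)@M)
print("block",(un("side",f([(257,267),(455,257)]),.046)[:,:2]-B)@M)
E
```

```text
marks [[ 0.04994692 -0.10130364]
 [ 0.04791479 -0.04463116]
 [-0.05751079 -0.05571482]]
block [[ 0.04782575 -0.03029982]
 [-0.05395244 -0.029133  ]]
```

The block sits centred between the marks (crop x 257–455, marks at about 252 and 452) and is almost at the rail.

```bash

python3 -m crank '{"rows":[[[0.4,0.1,0,0,0,0,0],[0.4,0.1,0,0,0,0,0],[0.4,0,0,0,0,0,0],[0.4,0,0,0,0,0,0],[0.4,0,0,0,0,0,0]]]}'
python3 -m crank '{"rows":[[[0.4,0.1,0,0,0,0,0],[0.4,0,0,0,0,0,0],[0.4,0,0,0,0,0,0],[0.4,0,0,0,0,0,0],[0.4,0,0,0,0,0,0]]]}'
```

```text
clock: 23.4
tcp_pos: [0.5085, 0.3144, 0.0225]
tool_rot: [180.0, -0.0, 97.2]
wrist_force: [0.5, 0.2, 0.3]
finger_gap: 0.602
grasp_force: 0.0
clock: 23.9
tcp_pos: [0.5085, 0.3151, 0.0225]
tool_rot: [180.0, 0.0, 97.2]
wrist_force: [0.8, -0.7, 0.8]
finger_gap: 0.603
grasp_force: 0.5
```

```bash

python3 -m crank '{"rows":[[[0.4,0.1,0,0,0,0,0],[0.4,0,0,0,0,0,0],[0.4,0,0,0,0,0,0],[0.4,0,0,0,0,0,0],[0.4,0,0,0,0,0,0]]]}'
python3 -m crank '{"rows":[[[0.4,0.1,0,0,0,0,0],[0.4,0,0,0,0,0,0],[0.4,0,0,0,0,0,0],[0.4,0,0,0,0,0,0],[0.4,0,0,0,0,0,0]]]}'
```

```text
clock: 24.4
tcp_pos: [0.5084, 0.3152, 0.0225]
tool_rot: [-180.0, 0.1, 97.2]
wrist_force: [0.9, -4.4, 2.8]
finger_gap: 0.598
grasp_force: 2.6
clock: 24.9
tcp_pos: [0.5085, 0.3152, 0.0225]
tool_rot: [-180.0, 0.2, 97.2]
wrist_force: [0.7, -7.1, 3.1]
finger_gap: 0.598
grasp_force: 3.4
```

```bash

python3 -m crank '{"rows":[[[0.4,0.06,0,0,0,0,0],[0.4,0.06,0,0,0,0,0],[0.4,0,0,0,0,0,0],[0.4,0,0,0,0,0,0],[0.4,0,0,0,0,0,0]]]}'
python3 -m crank '{"rows":[[[0.4,0,0,0,0,0,0],[0.4,0,0,0,0,0,0],[0.4,0,0,0,0,0,0],[0.4,0,0,0,0,0,0],[0.4,0,0,0,0,0,0]]]}'
python3 -m crank '{"rows":[[[0.4,0,0,0,0,0,0],[0.4,0,0,0,0,0,0],[0.4,0,0,0,0,0,0],[0.4,0,0,0,0,0,0],[0.4,0,0,0,0,0,0]]]}'
python3 -m crank '{"rows":[[[0.4,0,0,0,0,0,0],[0.4,0,0,0,0,0,0],[0.4,0,0,0,0,0,0],[0.4,0,0,0,0,0,0],[0.4,0,0,0,0,0,0]]]}'
```

```text
clock: 25.4
tcp_pos: [0.5084, 0.3152, 0.0225]
tool_rot: [-179.9, 0.3, 97.2]
wrist_force: [1.3, -7.8, 4.7]
finger_gap: 0.6
grasp_force: 4.3
clock: 25.9
tcp_pos: [0.5084, 0.3152, 0.0225]
tool_rot: [-179.9, 0.3, 97.2]
wrist_force: [2.6, -7.9, 4.6]
finger_gap: 0.599
grasp_force: 4.3
clock: 26.4
tcp_pos: [0.5085, 0.3152, 0.0225]
tool_rot: [-179.9, 0.3, 97.2]
wrist_force: [1.8, -8.1, 4.0]
finger_gap: 0.6
grasp_force: 4.3
clock: 26.9
tcp_pos: [0.5084, 0.3152, 0.0225]
tool_rot: [-179.9, 0.3, 97.2]
wrist_force: [1.9, -8.0, 4.5]
finger_gap: 0.601
grasp_force: 4.3
```

```bash

python3 -m crank '{"rows":[[[0.4,0.08,0,0,0,0,0],[0.4,0.07,0,0,0,0,0],[0.4,0,0,0,0,0,0],[0.4,0,0,0,0,0,0],[0.4,0,0,0,0,0,0]]]}'
python3 -m crank '{"rows":[[[0.4,0,0,0,0,0,0],[0.4,0,0,0,0,0,0],[0.4,0,0,0,0,0,0],[0.4,0,0,0,0,0,0],[0.4,0,0,0,0,0,0]]]}'
```

```text
clock: 27.4
tcp_pos: [0.5084, 0.3152, 0.0225]
tool_rot: [-179.9, 0.4, 97.1]
wrist_force: [2.0, -9.9, 6.3]
finger_gap: 0.601
grasp_force: 5.5
clock: 27.9
tcp_pos: [0.5084, 0.3152, 0.0224]
tool_rot: [-179.9, 0.4, 97.1]
wrist_force: [2.1, -10.2, 6.4]
finger_gap: 0.602
grasp_force: 5.5
```

```bash

python3 -m crank '{"rows":[[[0.4,0,0,-0.05,0,0,0],[0.4,0,0,-0.05,0,0,0],[0.4,0,0,0,0,0,0],[0.4,0,0,0,0,0,0],[0.4,0,0,0,0,0,0]]]}'
```

```text
clock: 28.4
tcp_pos: [0.5084, 0.3152, 0.0226]
tool_rot: [-179.9, 0.4, 97.1]
wrist_force: [3.4, -10.6, -0.9]
finger_gap: 0.6
grasp_force: 5.1
```

```bash

python3 -m crank '{"rows":[[[0.4,0,0,0.03,0,0,0],[0.4,0,0,0,0,0,0],[0.4,0,0,0,0,0,0],[0.4,0,0,0,0,0,0],[0.4,0,0,0,0,0,0]]]}'
python3 -m crank '{"rows":[[[0.4,0,0,0,0,0,0],[0.4,0,0,0,0,0,0],[0.4,0,0,0,0,0,0],[0.4,0,0,0,0,0,0],[0.4,0,0,0,0,0,0]]]}'
python3 -m crank '{"rows":[[[0.4,0,0,0,0,0,0],[0.4,0,0,0,0,0,0],[0.4,0,0,0,0,0,0],[0.4,0,0,0,0,0,0],[0.4,0,0,0,0,0,0]]]}'
python3 -m crank '{"rows":[[[0.4,0,0,0,0,0,0],[0.4,0,0,0,0,0,0],[0.4,0,0,0,0,0,0],[0.4,0,0,0,0,0,0],[0.4,0,0,0,0,0,0]]]}'
python3 - <<'E'
from h import *
im=arm.camera("side")
for r in arm.regions_of("block","side")[:1]:
    b=cv2.boxPoints(cv2.minAreaRect(cv2.findNonZero(r['region'].astype(np.uint8))));c,s=np.cos(BY),np.sin(BY)
    print(r['p'],((un("side",b,.046)[:,:2]-B)@np.array([[c,-s],[s,c]])).round(4).tolist())
E
```

```text
clock: 28.9
tcp_pos: [0.5084, 0.3152, 0.0225]
tool_rot: [-179.9, 0.4, 97.1]
wrist_force: [2.6, -10.3, 1.3]
finger_gap: 0.602
grasp_force: 5.2
clock: 29.4
tcp_pos: [0.5084, 0.3152, 0.0225]
tool_rot: [-179.9, 0.4, 97.1]
wrist_force: [2.8, -10.7, 0.7]
finger_gap: 0.599
grasp_force: 5.2
clock: 29.9
tcp_pos: [0.5084, 0.3152, 0.0225]
tool_rot: [-179.9, 0.4, 97.1]
wrist_force: [2.7, -10.3, 0.8]
finger_gap: 0.597
grasp_force: 5.2
clock: 30.4
tcp_pos: [0.5084, 0.3152, 0.0225]
tool_rot: [-179.9, 0.4, 97.1]
wrist_force: [2.2, -10.2, 1.1]
finger_gap: 0.599
grasp_force: 5.2
0.39 [[0.0464, -0.0311], [-0.0498, -0.0314], [-0.0488, -0.0194], [0.0468, -0.0192]]
```

Steady at about 10.5 N, with the block centred and square.

```bash
python3 -c "
from rig import arm
print(arm.hand_in())"
```

```text
the job is handed in; nothing more can be done
None
```

The job is handed in at about 30 s, with no verdict returned: the block lies on the floor board against the rail, within about 2 mm of midway between the marks by the side camera, and the fingers hold it there with about 10.5 N by the wrist sensor.

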